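# Put the trolley's lemon-tea things back on their own rests

## Robot

A 6-joint arm with a two-finger parallel gripper is mounted at the origin on the work surface. World frame = base frame: x ahead of the robot, y to its left, z up, the work surface at z = 0. Lengths are in m, angles in rad, forces in N, time in s.
With the tool pointing down it reaches from about 0.35 to 0.775 m from the base axis. Payload 5.5 kg.
Tool frame: the origin (TCP) lies between the finger pads; the fingertips stand 22 mm ahead of it and the grasp point (between the pads) lies 3 mm ahead of it; z points along the fingers, y is the line along which they close (so a half turn about z gives the same grasp; the last joint's range is limited). The gripper opens to 85 mm and grips with 20 to 120 N. Pads are 22 mm wide; open, the fingers measure 114 mm over their backs; the gripper's body (76 mm by 85 mm) begins 54 mm behind the grasp point. The pads swing forward as they close: fully open they stand 13 mm farther back than shut.
Start: joints at [-1.277, 0.313, 0.046, 1.304, 0, 1.431], TCP at [0.242, -0.522, 0.253] pointing down, gripper open.
Joint ranges: [-2.76, 2.76], [-0.86, 1.69], [-1.03, 1.26], [-2.2, 2.34], [-1.47, 1.5], [-3.14, 3.14]. Speed limits (rad/s): [2.57, 2.57, 3.14, 3.14, 3.14, 3.14].

## Interface

Orientations are given as a unit quaternion [w, x, y, z].
In Python, from workcell import env gives the robot as it stands.
- The arm moves only by the shell command python3 nudge.py FILE [OPENING] [FORCE], which reads ROWS from the file FILE. ROWS is a JSON list of rows, 1 to 8 of them, each an object with the fields d (a list: dx, dy, dz in m), rotvec (a list: a rotation vector rx, ry, rz in rad); a field left out counts as zero; each row is the pose to reach, as a shift and turn from the pose commanded when the command began, along the tool's axes at that moment; what a row does not reach only later rows make up. A row lasts 1/8 s, in which the tool goes at most 0.0625 m and 0.188 rad, less where a joint would pass 70% of its speed; a pose out of reach is approached as far as the arm can. OPENING is the finger opening in m, set as the command begins (- or left out keeps the last). The fingers move at their own pace and stop on an object; FORCE is the grip in N (left out, the last holds). Time passes only in rows, so rows that do not move let the fingers close. It prints the time, the measured TCP pose, the force, the opening and the grip force at its end. Input that does not fit is refused with a message, and nothing moves.
- env.get_state(): the state, without advancing time (a new reading comes with each control period).
- env.read_camera(name): name is "scene" or "top" or "wrist"; returns a dict with "image" (400x640x3 uint8, red, green, blue), "K" (3x3 intrinsics, pixels), "D" ([k1, k2, p1, p2, k3] as OpenCV has them; the pictures are not rectified), "R" (3x3) and "t" (3): a world point X has camera coordinates R X + t. Camera axes: x right, y down, z forward; pixel columns grow to the right and rows downward; lengths in m; the calibration is good to about 2 mm. A picture is of the moment at which its call begins. There is no depth.
- env.hand_in(): hands the job in; it is judged then, once.
The state is a dict: "clock": time; "joint_pos": joint angles; "qvel": joint speeds; "tau": joint torques, N m; "tcp_pos": TCP position; "orientation": TCP orientation; "wrist_force": force on the tool from outside, world axes, zero at the start; "ft_torque": the same for the moment, N m; "finger_gap": finger opening in m; "grip_force": force on a finger pad.
Only numpy, scipy, OpenCV 4.12 (cv2) and the standard library are available. Lean on these libraries where they do the work, as an engineer would, in place of code of your own. Each camera call takes 0.05 s, during which the arm holds its last target. There are 200 camera calls.

## Task

On the trolley the jar, the lemon squeezer and the silicone lid have each ended up on another's rest: put the glass jar upright in the hexagonal chrome stand, the squeezer upright in the round saucer and the lid, knob up, in the square wooden tray, each sitting flat inside the lip. The oblong cork mat is free for parking one of them meanwhile and ends up empty. Set them down gently without dropping or tipping them over, and leave the copper tin and the cup with the honey dipper where they are.

Things in the scene. Friction and masses are not known exactly. Their poses are not given: they have to be found in the camera images.
- jar: Closed hexagonal jar of clear glass with a round aluminium screw lid, about 0.25 kg, 92 mm tall. Glass body 60 mm across flats (69 mm across corners) up to 60 mm high; the lid is a cylinder 60 mm in diameter from 70 to 92 mm high, gripped well across its diameter at any yaw. Loose. Origin: centre of the underside; z up. Starts standing in the wooden tray.
- squeezer: Yellow plastic lemon squeezer, about 0.12 kg: round foot 76 mm in diameter and 6 mm thick, on it a round beaker 60 mm in diameter up to 52 mm high (gripped well across it at any yaw), a ribbed reamer cone rising out of the beaker to 85 mm. Loose. Origin: centre of the underside; z up. Starts standing in the chrome stand.
- lid: Grey hard silicone lid, about 0.09 kg: disc 74 mm in diameter and 8 mm thick with a central round knob 24 mm in diameter from 8 to 34 mm high, by which it is gripped at any yaw. Loose. Origin: centre of the underside; z up. Starts lying, knob up, on the saucer.
- stand: Chrome stand, the jar's place: low hexagonal metal tray, inside 84 mm across flats, lip 4 mm thick; its floor is 8 mm and its lip 16 mm above the trolley top. Fixed; its place and yaw change from start to start. Origin: centre of the underside, on the trolley top (z = 0); z up.
- saucer: White ceramic saucer, the squeezer's place: round, outside 104 mm, inside 96 mm in diameter; its floor is 8 mm and its lip 16 mm above the trolley top. Fixed; its place and yaw change from start to start. Origin: centre of the underside, on the trolley top (z = 0); z up.
- tray: Small square wooden tray, the silicone lid's place: outside 104 mm, inside 92 mm square; its floor is 8 mm and its lip 16 mm above the trolley top. Fixed; its place and yaw change from start to start. Origin: centre of the underside, on the trolley top (z = 0); z up.
- mat: Oblong flat cork mat 130 x 95 mm (long side along its x), 6 mm thick, no lip. Empty at the start: the free spot. Fixed; its place and yaw change from start to start. Origin: centre of the underside, on the trolley top (z = 0); z up.
- tin: Bystander: closed round copper-brown tin, 70 mm in diameter, 67 mm tall, loose, standing in one of the five spots among the rests. Origin: centre of the underside.
- dipper_cup: Bystander: blue ceramic cup 62 mm in diameter and 75 mm tall with a wooden honey dipper leaning in it, about 145 mm tall in all, loose, standing beyond the rests. Origin: centre of the underside.

How it is judged:
At the end, for the whole second after the job is handed in: Jar in the chrome stand (centres within 15 mm), squeezer in the saucer (13 mm), lid in the wooden tray (15 mm), each flat on the floor inside the lip (height within 2.5 mm, tilt under 0.08 rad), released and at rest; the cork mat is thus empty (horizontal distance between jar and stand below 0.015 m and z of jar in the frame of stand between 0.005 and 0.0105 m and angle between each of jar, squeezer, lid's own z axis and vertical below 0.08 rad and linear speed of each of jar, squeezer, lid below 0.02 m/s and angular speed of each of jar, squeezer, lid below 0.2 rad/s and horizontal distance between squeezer and saucer below 0.013 m and z of squeezer in the frame of saucer between 0.005 and 0.0105 m and horizontal distance between lid and tray below 0.015 m and z of lid in the frame of tray between 0.005 and 0.0105 m); the robot touches nothing.
It fails at once if a thing is dropped into its place (faster than 0.45 m/s within 30 mm of the rest's floor) ((horizontal distance between jar and stand below 0.03 m and z of jar in the frame of stand below 0.038 m and linear speed of jar above 0.45 m/s) or (horizontal distance between squeezer and saucer below 0.03 m and z of squeezer in the frame of saucer below 0.038 m and linear speed of squeezer above 0.45 m/s) or (horizontal distance between lid and tray below 0.03 m and z of lid in the frame of tray below 0.038 m and linear speed of lid above 0.45 m/s)).
It fails at once if the jar, squeezer or lid is tipped by more than 45 degrees (angle between any of jar, squeezer, lid's own z axis and vertical above 0.785 rad).
It fails at once if the tin or the cup with the dipper is shifted by more than 20 mm (distance of any of tin, dipper_cup from where it was at the start of the episode above 0.02 m).
It also fails if it takes over 106 s, if anything falls off the work surface, if the arm or the gripper's body presses on something with over 40 N, if the wrist force passes 120 N, or if a joint passes its speed limit or range.

## Working session

There is one attempt and no reset: what is moved stays moved. The work goes in short steps, Python scripts to look and compute and a shell command to move; the robot and the scene stay as the last step left them, time stands still between calls to the robot, and variables do not carry over. Pictures are saved under pics/ and viewed, at most 14 in all, crops included, and the job is handed in when it is done.

```bash
ls; mkdir -p pics
python3 - <<'E'
from workcell import env
import cv2
s=env.get_state();print(s['tcp_pos'],s['orientation'],s['clock'])
for n in("top","scene"):
    c=env.read_camera(n);cv2.imwrite(f"pics/{n}0.png",c["image"][:,:,::-1])
    print(n,c["K"],c["D"],c["R"],c["t"])
E
```

```text
nudge.py
pics
workcell.py
[ 0.24153975 -0.52130087  0.25241222] [-9.03821483e-04  9.76573028e-01  2.15184341e-01 -6.27684807e-05] 0.0
top [[505.98872152   0.         316.13143137]
 [  0.         505.98872152 203.62075712]
 [  0.           0.           1.        ]] [-0.0724245  0.         0.         0.         0.       ] [[-0.00344499 -0.99996236  0.00796325]
 [-0.99771593  0.00289981 -0.06748708]
 [ 0.06746145 -0.00817755 -0.99768837]] [-0.00526392  0.62171285  1.31729264]
scene [[376.79749829   0.         325.65819034]
 [  0.         376.79749829 198.82444606]
 [  0.           0.           1.        ]] [-0.07868494  0.          0.          0.          0.        ] [[ 0.72490796  0.68878751 -0.00895611]
 [ 0.46127826 -0.49504204 -0.73631226]
 [-0.51159634  0.52962736 -0.67658262]] [-0.4619922  -0.2613383   1.23267047]
```

View pics/top0.png

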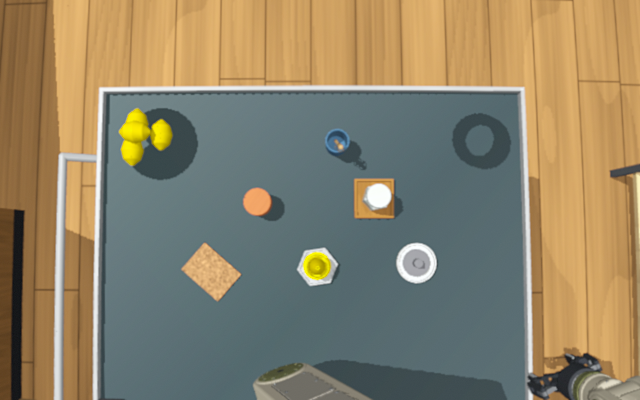

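View pics/scene0.png

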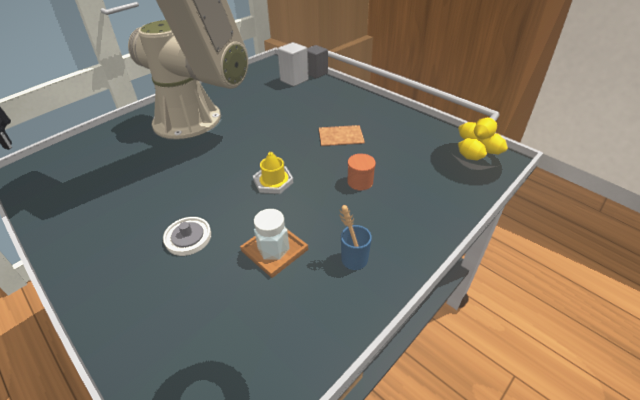

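The top picture has image up = +x and left = +y. Mat is at (211,271), stand with squeezer at (318,267), saucer with lid at (417,263), tray with jar at (374,198), tin at (257,202) and cup at (337,141). I'll enlarge this area.

Run:
```python
import cv2
i=cv2.imread("pics/top0.png")[170:310,170:450]
cv2.imwrite("pics/crop0.png",cv2.resize(i[:,110:],None,fx=4.6,fy=4.2,interpolation=cv2.INTER_CUBIC) if 0 else cv2.resize(i[:,110:],(680,560),interpolation=cv2.INTER_CUBIC))
```

```text
(no output)
```

View pics/crop0.png

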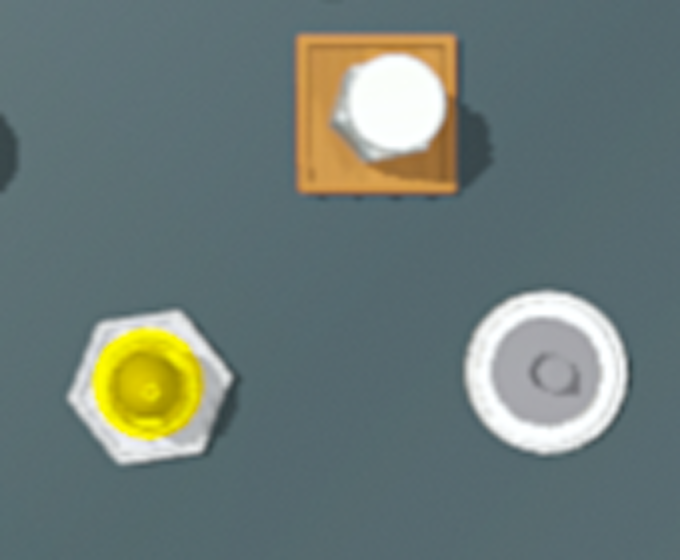

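```bash
cat > h.py <<'E'
import cv2,numpy as np
from workcell import env
def w(c,uv,z):
    p=cv2.undistortPoints(np.array([[uv]],float),c["K"],np.array(c["D"]))[0,0]
    R=np.array(c["R"]);o=-R.T@c["t"];d=R.T@[p[0],p[1],1]
    return o+d*(z-o[2])/d[2]
E
python3 - <<'E'
from h import *
c=env.read_camera("top")
cr=lambda u,v:((u+.5)/4-.5+280,(v+.5)/4-.5+170)
for n,p,z in[("tray",cr(377,114),.016),("trayTL",cr(297,34),.016),("trayBR",cr(457,194),.016),("jarlid",cr(396.5,103.5),.1),("stand",cr(151,387.5),.016),("sq foot",cr(148,383),.014),("sq cone",cr(150,390),.093),
 ("saucer",cr(546,372),.016),("saucerL",cr(464,372),.016),("saucerR",cr(628,372),.016),("liddisc",cr(547,371.5),.016),("knob",cr(553,373),.042),
 ("mat1",(206,244),.006),("mat2",(241,272),.006),("mat3",(218,300),.006),("mat4",(182,268),.006),("tin",(257,202),.067),("cup",(337,141),.075)]:
    print(n,w(c,p,z).round(4))
E
echo '[{"rotvec": [0,0,-0.188]},{"rotvec": [0,0,-0.376]},{"rotvec": [0,0,-0.564]},{"rotvec": [0,0,-0.752]},{"rotvec": [0,0,-0.94]},{"rotvec": [0,0,-1.128]},{"rotvec": [0,0,-1.137]},{"rotvec": [0,0,-1.137]}]' > rows.txt && python3 nudge.py rows.txt 0.06
python3 -c "
from h import *
s=env.get_state();print(s['joint_pos'],s['orientation'])"
```

```text
tray [ 0.6362 -0.161   0.016 ]
trayTL [ 0.6899 -0.1082  0.016 ]
trayBR [ 0.5828 -0.2138  0.016 ]
jarlid [ 0.6362 -0.163   0.1   ]
stand [ 0.4559 -0.01    0.016 ]
sq foot [ 0.4588 -0.008   0.014 ]
sq cone [ 0.4587 -0.0086  0.093 ]
saucer [ 0.4646 -0.2716  0.016 ]
saucerL [ 0.465 -0.217  0.016]
saucerR [ 0.4642 -0.3264  0.016 ]
liddisc [ 0.465  -0.2722  0.016 ]
knob [ 0.4653 -0.2708  0.042 ]
mat1 [0.5157 0.2866 0.006 ]
mat2 [0.4413 0.1928 0.006 ]
mat3 [0.3674 0.2537 0.006 ]
mat4 [0.4519 0.3504 0.006 ]
tin [0.6232 0.1442 0.067 ]
cup [ 0.7788 -0.0608  0.075 ]
clock: 1.15
tcp_pos: [0.2417, -0.5217, 0.2531]
orientation: [-0.0, 0.708, 0.706, 0.0]
wrist_force: [0.9, -0.3, 0.1]
finger_gap: 0.0604
grip_force: 0.0
[-1.27660148e+00  3.13371243e-01  4.58776098e-02  1.30358608e+00
 -1.29106242e-05  2.97067705e-01] [-1.28072424e-04  7.08121753e-01  7.06090336e-01  6.09586911e-05]
```

```bash
echo '[{"d": [0.042,0.037,0.01]},{"d": [0.083,0.074,0.03]},{"d": [0.125,0.112,0.05]},{"d": [0.167,0.149,0.07]},{"d": [0.208,0.186,0.10]},{"d": [0.25,0.223,0.12]},{"d": [0.25,0.223,0.12]},{"d": [0.25,0.223,0.12]}]' > rows.txt && python3 nudge.py rows.txt 0.06
python3 - <<'E'
from h import *
c=env.read_camera("wrist");cv2.imwrite("pics/w1.png",c["image"][:,:,::-1])
for p,z in[((.465,-.2715),.042),((.465,-.2715),.016)]:
    X=np.array([*p,z]);r=cv2.Rodrigues(np.array(c["R"]))[0]
    print(cv2.projectPoints(X[None],r,np.array(c["t"]),c["K"],np.array(c["D"]))[0].ravel())
print(env.get_state()['tcp_pos'])
E
```

```text
clock: 2.15
tcp_pos: [0.4648, -0.2719, 0.1334]
orientation: [0.0, 0.707, 0.707, -0.0]
wrist_force: [0.2, -0.3, -0.1]
finger_gap: 0.0602
grip_force: 0.0
[325.84080042 214.49371361]
[325.63262299 201.20287614]
[ 0.46462153 -0.27261474  0.1338089 ]
```

View pics/w1.png

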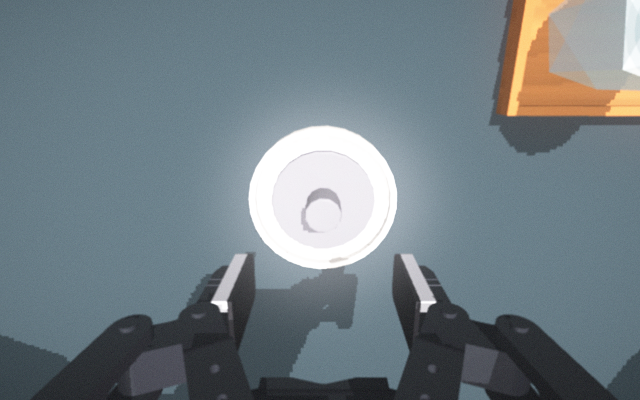

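Knob top at (322,214), saucer centre at (323,197): within 2–3 mm of the top-camera estimate. Descending and gripping.

```bash
echo '[{"d": [0,-0.001,0.04]},{"d": [0,-0.001,0.07]},{"d": [0,-0.001,0.093]},{"d": [0,-0.001,0.093]}]' > rows.txt && python3 nudge.py rows.txt 0.06; echo '[{},{},{},{}]' > rows.txt && python3 nudge.py rows.txt 0.0 30; echo '[{"d": [0,0,-0.03]},{"d": [0,0,-0.08]},{"d": [0,0,-0.12]},{"d": [0,0,-0.12]}]' > rows.txt && python3 nudge.py rows.txt
```

```text
clock: 2.7
tcp_pos: [0.4619, -0.2726, 0.0394]
orientation: [-0.001, 0.708, 0.706, -0.0]
wrist_force: [1.0, 0.7, 0.7]
finger_gap: 0.0599
grip_force: 0.0
clock: 3.2
tcp_pos: [0.4644, -0.2729, 0.0419]
orientation: [0.002, 0.707, 0.707, -0.0]
wrist_force: [-2.8, -1.0, 6.2]
finger_gap: 0.0227
grip_force: 29.5
clock: 3.7
tcp_pos: [0.4658, -0.2732, 0.1643]
orientation: [0.004, 0.707, 0.707, 0.0]
wrist_force: [0.8, 0.4, -0.7]
finger_gap: 0.0225
grip_force: 29.7
```

```bash
echo '[{"d": [0.04,0,0]},{"d": [0.10,-0.002,0]},{"d": [0.16,-0.005,0]},{"d": [0.22,-0.008,0]},{"d": [0.28,-0.011,0]},{"d": [0.34,-0.014,0]},{"d": [0.40,-0.018,0]},{"d": [0.46,-0.022,0]}]' > rows.txt && python3 nudge.py rows.txt; echo '[{"d": [0.05,0,0.02]},{"d": [0.084,0,0.06]},{"d": [0.084,0,0.09]},{"d": [0.084,0,0.11]},{"d": [0.084,0,0.11]}]' > rows.txt && python3 nudge.py rows.txt
```

```text
clock: 4.7
tcp_pos: [0.4406, 0.1901, 0.1593]
orientation: [-0.0, 0.707, 0.707, -0.0]
wrist_force: [0.4, -0.1, -0.8]
finger_gap: 0.0233
grip_force: 29.7
clock: 5.32
tcp_pos: [0.4392, 0.2715, 0.0477]
orientation: [-0.001, 0.707, 0.707, -0.003]
wrist_force: [-0.6, 0.3, -0.1]
finger_gap: 0.0229
grip_force: 29.7
```

```bash
echo '[{"d": [0.0,0,0.003]},{"d": [0,0,0.005]},{"d": [0,0,0.005]}]' > rows.txt && python3 nudge.py rows.txt;echo '[{"d": [0.0,0,0.001]},{"d": [0,0,0.002]},{"d": [0,0,0.002]}]' > rows.txt && python3 nudge.py rows.txt; python3 -c "
from h import *
for i in range(6):
  s=env.get_state();print(s['tcp_pos'],s['wrist_force']);env.read_camera('wrist')"
```

```text
clock: 5.7
tcp_pos: [0.4421, 0.2722, 0.0458]
orientation: [0.0, 0.707, 0.707, 0.0]
wrist_force: [-0.4, -0.0, -0.8]
finger_gap: 0.0229
grip_force: 29.7
clock: 6.08
tcp_pos: [0.4416, 0.2722, 0.0432]
orientation: [0.0, 0.707, 0.707, -0.0]
wrist_force: [-0.1, 0.1, -0.9]
finger_gap: 0.0224
grip_force: 29.7
[0.44163034 0.27215021 0.04322241] [-0.08994525  0.05878212 -0.87236978]
[0.44165236 0.27215986 0.04323699] [-0.21571253 -0.08844524 -0.82179449]
[0.44169477 0.27220083 0.04326317] [ 0.16179737  0.32501746 -1.04491558]
[0.4416771  0.27221239 0.04324572] [-0.5101041   0.54195987 -1.25860446]
[0.44171279 0.27223189 0.04327684] [-0.10192018 -0.16341698 -1.29253606]
[0.44170587 0.27220756 0.04326192] [-0.2302505  -0.72889301 -1.85442329]
```

```bash
for i in 1 2 3; do echo '[{"d": [0.0,0,0.001]},{"d": [0,0,0.001]}]' > rows.txt && python3 nudge.py rows.txt | egrep "tcp|wrist"; done
```

```text
tcp_pos: [0.4416, 0.2721, 0.0421]
wrist_force: [-0.1, -0.4, -0.7]
tcp_pos: [0.4416, 0.2722, 0.0412]
wrist_force: [0.1, 1.3, -0.7]
tcp_pos: [0.4416, 0.2722, 0.0402]
wrist_force: [0.3, 0.7, -1.5]
```

```bash
for i in 1 2 3; do echo '[{"d": [0.0,0,0.001]},{"d": [0,0,0.001]}]' > rows.txt && python3 nudge.py rows.txt | egrep "tcp|wrist"; done
```

```text
tcp_pos: [0.4417, 0.2722, 0.0399]
wrist_force: [-1.8, -1.5, 5.2]
tcp_pos: [0.4417, 0.2722, 0.0399]
wrist_force: [-5.2, -2.7, 13.5]
tcp_pos: [0.4417, 0.2723, 0.0398]
wrist_force: [-8.0, -3.5, 22.2]
```

```bash
echo '[{"d": [0,0,-0.0025]},{"d": [0,0,-0.0025]}]' > rows.txt && python3 nudge.py rows.txt; echo '[{},{},{}]' > rows.txt && python3 nudge.py rows.txt 0.06; echo '[{"d": [0,0,-0.05]},{"d": [0,0,-0.10]},{"d": [-0.05,0.003,-0.14]},{"d": [-0.11,0.006,-0.15]},{"d": [-0.17,0.01,-0.15]},{"d": [-0.23,0.013,-0.15]},{"d": [-0.28,0.016,-0.15]},{"d": [-0.28,0.016,-0.15]}]' > rows.txt && python3 nudge.py rows.txt 0.085
python3 - <<'E'
from h import *
t=env.read_camera("top");cv2.imwrite("pics/t2.png",t["image"][:,:,::-1])
c=env.read_camera("wrist");cv2.imwrite("pics/w2.png",c["image"][:,:,::-1])
for p in[(.458,-.008,.093),(.458,-.008,.06),(.4559,-.01,.016)]:
    r=cv2.Rodrigues(np.array(c["R"]))[0]
    print(cv2.projectPoints(np.array([p]),r,np.array(c["t"]),c["K"],np.array(c["D"]))[0].ravel())
print(env.get_state()['tcp_pos'])
E
```

```text
clock: 8.12
tcp_pos: [0.442, 0.2723, 0.0399]
orientation: [0.0, 0.707, 0.707, 0.0]
wrist_force: [-0.9, 0.7, 2.9]
finger_gap: 0.0229
grip_force: 30.2
clock: 8.5
tcp_pos: [0.4416, 0.2721, 0.0395]
orientation: [-0.0, 0.707, 0.707, -0.0]
wrist_force: [0.0, 0.8, -0.2]
finger_gap: 0.0599
grip_force: 0.0
clock: 9.5
tcp_pos: [0.458, -0.0108, 0.1898]
orientation: [0.0, 0.709, 0.705, -0.0]
wrist_force: [-0.1, 0.7, 0.3]
finger_gap: 0.0853
grip_force: 0.0
[325.9190403  210.49672164]
[325.65115609 194.88041377]
[322.91043648 181.38533614]
[ 0.45752736 -0.00804428  0.18966911]
```

View pics/w2.png

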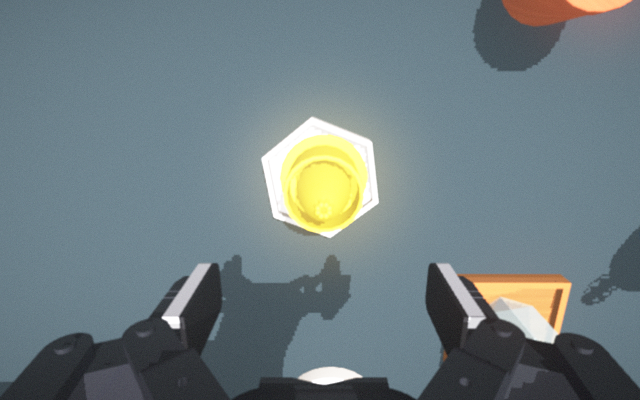

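The cone tip is at (323,210), so the squeezer is within 2 mm of the estimate. Now the descent.

```bash
echo '[{"d": [0,-0.001,0.05]},{"d": [0,-0.001,0.09]},{"d": [0,-0.001,0.12]},{"d": [0,-0.001,0.135]},{"d": [0,-0.001,0.141]},{"d": [0,-0.001,0.141]}]' > rows.txt && python3 nudge.py rows.txt 0.085; echo '[{},{},{},{}]' > rows.txt && python3 nudge.py rows.txt 0.0 30; echo '[{"d": [0,0,-0.01]},{"d": [0,0,-0.02]},{"d": [0,0,-0.02]}]' > rows.txt && python3 nudge.py rows.txt
```

```text
clock: 10.35
tcp_pos: [0.4566, -0.0068, 0.0488]
orientation: [-0.0, 0.706, 0.708, -0.0]
wrist_force: [-0.3, -0.3, 0.4]
finger_gap: 0.0847
grip_force: 0.0
clock: 10.85
tcp_pos: [0.4575, -0.0077, 0.0498]
orientation: [0.001, 0.707, 0.707, 0.001]
wrist_force: [-0.7, 0.8, 7.2]
finger_gap: 0.0588
grip_force: 32.2
clock: 11.22
tcp_pos: [0.4576, -0.0081, 0.0699]
orientation: [0.001, 0.707, 0.707, 0.001]
wrist_force: [-0.0, -0.4, -1.6]
finger_gap: 0.0588
grip_force: 32.8
```

```bash
echo '[{"d": [0,0,-0.04]},{"d": [-0.05,0.001,-0.05]},{"d": [-0.105,0.002,-0.05]},{"d": [-0.16,0.004,-0.05]},{"d": [-0.215,0.005,-0.05]},{"d": [-0.25,0.006,-0.05]},{"d": [-0.263,0.006,-0.04]},{"d": [-0.263,0.006,-0.02]}]' > rows.txt && python3 nudge.py rows.txt; echo '[{"d": [0,0,0.015]},{"d": [0,0,0.025]},{"d": [0,0,0.03]},{"d": [0,0,0.03]},{"d": [0,0,0.03]}]' > rows.txt && python3 nudge.py rows.txt
python3 - <<'E'
from h import *
s=env.get_state();print(s['tcp_pos'])
t=env.read_camera("top")["image"][:,:,::-1][170:310,280:450]
cv2.imwrite("pics/t3.png",cv2.resize(t,None,fx=4,fy=4,interpolation=cv2.INTER_CUBIC))
t=env.read_camera("wrist")["image"][:,:,::-1]
cv2.imwrite("pics/w3.png",t)
E
```

```text
clock: 12.22
tcp_pos: [0.4629, -0.2717, 0.0884]
orientation: [0.001, 0.708, 0.707, 0.0]
wrist_force: [-0.9, -0.1, -1.4]
finger_gap: 0.0591
grip_force: 33.3
clock: 12.85
tcp_pos: [0.4631, -0.2709, 0.0594]
orientation: [0.001, 0.707, 0.707, 0.0]
wrist_force: [-0.6, 0.4, -1.3]
finger_gap: 0.0593
grip_force: 33.3
[ 0.46314016 -0.2709334   0.05936036]
```

View pics/w3.png

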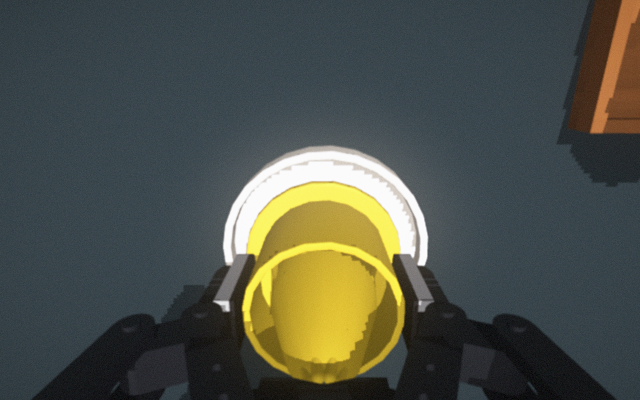

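Squeezer foot (centre ≈323) is centred over the saucer (223–428, centre 325). Lowering.

```bash
echo '[{"d": [0,0,0.003]},{"d": [0,0,0.006]},{"d": [0,0,0.008]},{"d": [0,0,0.008]}]' > rows.txt && python3 nudge.py rows.txt| egrep "tcp|wrist"; for i in 1 2 3; do echo '[{"d": [0.0,0,0.001]},{"d": [0,0,0.001]}]' > rows.txt && python3 nudge.py rows.txt | egrep "tcp|wrist"; done
```

```text
tcp_pos: [0.4625, -0.2707, 0.0505]
wrist_force: [0.3, 0.3, -1.1]
tcp_pos: [0.4628, -0.2709, 0.0499]
wrist_force: [-0.6, 0.2, 0.4]
tcp_pos: [0.4627, -0.2709, 0.0499]
wrist_force: [-3.9, 1.8, 7.6]
tcp_pos: [0.4627, -0.2709, 0.0498]
wrist_force: [-5.3, 3.0, 16.1]
```

```bash
echo '[{"d": [0,0,-0.002]},{"d": [0,0,-0.002]}]' > rows.txt && python3 nudge.py rows.txt | grep wrist; echo '[{},{},{}]' > rows.txt && python3 nudge.py rows.txt 0.085|grep gap; echo '[{"d": [0,0,-0.04]},{"d": [0,0,-0.09]},{"d": [0,0,-0.14]},{"d": [0.03,0.05,-0.155]},{"d": [0.06,0.1,-0.155]},{"d": [0.09,0.15,-0.155]},{"d": [0.108,0.173,-0.155]},{"d": [0.108,0.173,-0.155]}]' > rows.txt && python3 nudge.py rows.txt 0.085
python3 - <<'E'
from h import *
env.read_camera("top");c=env.read_camera("wrist");cv2.imwrite("pics/w4.png",c["image"][:,:,::-1])
for p in[(.636,-.163,.1),(.636,-.161,.016)]:
    r=cv2.Rodrigues(np.array(c["R"]))[0]
    print(cv2.projectPoints(np.array([p]),r,np.array(c["t"]),c["K"],np.array(c["D"]))[0].ravel())
print(env.get_state()['tcp_pos'])
E
```

```text
wrist_force: [-1.0, 0.4, 4.1]
finger_gap: 0.0849
clock: 15.82
tcp_pos: [0.637, -0.161, 0.2039]
orientation: [-0.0, 0.706, 0.708, -0.0]
wrist_force: [-1.1, 0.0, 0.7]
finger_gap: 0.085
grip_force: 0.0
[325.63687374 209.73452556]
[325.25529616 175.00984966]
[ 0.63530002 -0.16266481  0.20427368]
```

View pics/w4.png

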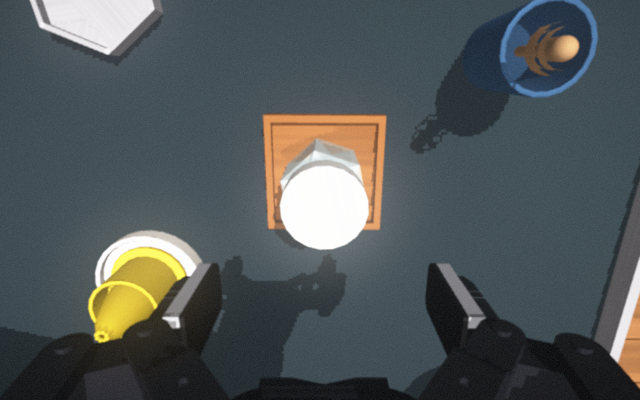

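Jar lid is a disc centred at (324.5,205), tray centred near (325,173): jar and gripper are aligned to 2–3 mm. The squeezer stands upright in the saucer.

```bash
echo '[{"d": [0.001,0.001,0.05]},{"d": [0.0015,0.001,0.09]},{"d": [0.0015,0.001,0.11]},{"d": [0.0015,0.001,0.115]},{"d": [0.0015,0.001,0.115]}]' > rows.txt && python3 nudge.py rows.txt 0.085; echo '[{},{},{},{}]' > rows.txt && python3 nudge.py rows.txt 0.0 40; echo '[{"d": [0,0,-0.01]},{"d": [0,0,-0.03]},{"d": [0,0,-0.06]},{"d": [0,0,-0.06]}]' > rows.txt && python3 nudge.py rows.txt
```

```text
clock: 16.55
tcp_pos: [0.6364, -0.1622, 0.0905]
orientation: [0.0, 0.708, 0.707, 0.0]
wrist_force: [-0.2, 1.1, 0.3]
finger_gap: 0.0849
grip_force: 0.0
clock: 17.05
tcp_pos: [0.6373, -0.1617, 0.0916]
orientation: [0.001, 0.707, 0.707, 0.0]
wrist_force: [-1.8, -0.0, 5.9]
finger_gap: 0.0593
grip_force: 42.8
clock: 17.55
tcp_pos: [0.6385, -0.1618, 0.1525]
orientation: [0.002, 0.707, 0.707, 0.001]
wrist_force: [0.5, -0.3, -2.9]
finger_gap: 0.0588
grip_force: 43.9
```

```bash
echo '[{"d": [0.025,-0.03,-0.01]},{"d": [0.05,-0.06,-0.01]},{"d": [0.085,-0.1,-0.01]},{"d": [0.12,-0.14,-0.01]},{"d": [0.145,-0.17,0]},{"d": [0.153,-0.182,0.01]},{"d": [0.153,-0.182,0.03]},{"d": [0.153,-0.182,0.03]}]' > rows.txt && python3 nudge.py rows.txt; echo '[{"d": [0,0,0.01]},{"d": [0,0,0.018]},{"d": [0,0,0.022]},{"d": [0,0,0.022]}]' > rows.txt && python3 nudge.py rows.txt
python3 - <<'E'
from h import *
env.read_camera("top");c=env.read_camera("wrist");cv2.imwrite("pics/w5.png",c["image"][:,:,::-1])
print(env.get_state()['tcp_pos'])
E
```

```text
clock: 18.55
tcp_pos: [0.4526, -0.0077, 0.1179]
orientation: [-0.002, 0.707, 0.707, -0.001]
wrist_force: [-0.2, -0.3, -2.4]
finger_gap: 0.0586
grip_force: 44.4
clock: 19.05
tcp_pos: [0.4545, -0.0083, 0.0975]
orientation: [-0.0, 0.707, 0.707, -0.0]
wrist_force: [-0.9, 0.0, -2.4]
finger_gap: 0.0588
grip_force: 44.4
[ 0.4548828  -0.00837975  0.09791165]
```

View pics/w5.png

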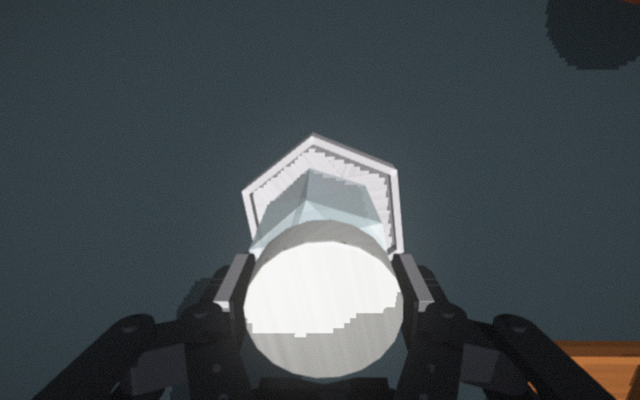

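The jar body (249–391) sits centred between the stand's lips (243–403). Lowering.

```bash
echo '[{"d": [0,0,0.003]},{"d": [0,0,0.005]},{"d": [0,0,0.005]}]' > rows.txt && python3 nudge.py rows.txt| egrep "tcp|wrist"; for i in 1 2 3; do echo '[{"d": [0.0,0,0.001]},{"d": [0,0,0.001]}]' > rows.txt && python3 nudge.py rows.txt | egrep "tcp|wrist"; done
```

```text
tcp_pos: [0.4545, -0.0082, 0.0926]
wrist_force: [0.2, -0.1, -2.8]
tcp_pos: [0.4547, -0.0083, 0.0918]
wrist_force: [-0.2, -0.5, -2.7]
tcp_pos: [0.4547, -0.0083, 0.0916]
wrist_force: [-2.9, 0.1, 4.3]
tcp_pos: [0.4547, -0.0083, 0.0915]
wrist_force: [-7.1, 1.2, 14.8]
```

```bash
echo '[{"d": [0,0,-0.002]},{"d": [0,0,-0.002]}]' > rows.txt && python3 nudge.py rows.txt | grep wrist; echo '[{},{},{}]' > rows.txt && python3 nudge.py rows.txt 0.085|grep gap; echo '[{"d": [0,0,-0.03]},{"d": [0,0,-0.07]},{"d": [0.05,-0.002,-0.07]},{"d": [0.11,-0.005,-0.07]},{"d": [0.17,-0.007,-0.07]},{"d": [0.225,-0.01,-0.06]},{"d": [0.27,-0.012,-0.03]},{"d": [0.28,-0.013,0]}]' > rows.txt && python3 nudge.py rows.txt; echo '[{"d": [0,0,0.02]},{"d": [0,0,0.04]},{"d": [0,0,0.04]}]' > rows.txt && python3 nudge.py rows.txt 0.06
```

```text
wrist_force: [-0.1, 0.4, -2.7]
finger_gap: 0.0848
clock: 21.9
tcp_pos: [0.4418, 0.2746, 0.0913]
orientation: [0.0, 0.706, 0.708, 0.001]
wrist_force: [0.0, -0.2, 0.1]
finger_gap: 0.085
grip_force: 0.0
clock: 22.28
tcp_pos: [0.4403, 0.2712, 0.0503]
orientation: [-0.001, 0.707, 0.707, -0.002]
wrist_force: [-0.4, -0.1, 0.5]
finger_gap: 0.06
grip_force: 0.0
```

Run:
```python
from h import *
c=env.read_camera("wrist");env.get_state()
s=env.get_state();print(s['tcp_pos'],s['finger_gap'])
i=c["image"][:,:,::-1];t=env.read_camera("top")["image"][150:310,170:450,::-1]
cv2.imwrite("pics/t6.png",np.vstack([cv2.resize(t,(480,274)),cv2.resize(i,(480,300))]))
```

```text
[0.44115994 0.27151458 0.05136788] 0.05999623553349857
```

View pics/t6.png

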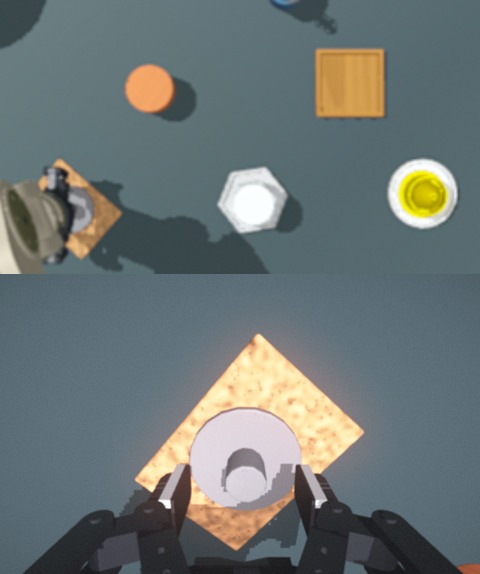

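Jar, squeezer and lid all look right; tray is empty. Regrasp the lid.

```bash
echo '[{"d": [0,0,0.008]},{"d": [0,0,0.0115]},{"d": [0,0,0.0115]}]' > rows.txt && python3 nudge.py rows.txt 0.06|grep tcp; echo '[{},{},{},{}]' > rows.txt && python3 nudge.py rows.txt 0.0 30|egrep "tcp|gap|grip"; echo '[{"d": [0,0,-0.03]},{"d": [0,0,-0.08]},{"d": [0,0,-0.13]},{"d": [-0.05,0.022,-0.13]},{"d": [-0.10,0.045,-0.13]},{"d": [-0.15,0.068,-0.13]},{"d": [-0.2,0.09,-0.13]},{"d": [-0.25,0.113,-0.13]}]' > rows.txt && python3 nudge.py rows.txt
```

```text
tcp_pos: [0.4415, 0.2716, 0.0401]
tcp_pos: [0.442, 0.2718, 0.0406]
finger_gap: 0.0231
grip_force: 29.5
clock: 24.25
tcp_pos: [0.5549, 0.0201, 0.17]
orientation: [-0.0, 0.707, 0.707, -0.0]
wrist_force: [1.1, 0.6, -0.7]
finger_gap: 0.0228
grip_force: 29.7
```

```bash
echo '[{"d": [-0.055,0.025,0]},{"d": [-0.11,0.05,0]},{"d": [-0.16,0.072,0.01]},{"d": [-0.181,0.081,0.03]},{"d": [-0.181,0.081,0.07]},{"d": [-0.181,0.081,0.10]},{"d": [-0.181,0.081,0.11]},{"d": [-0.181,0.081,0.11]}]' > rows.txt && python3 nudge.py rows.txt
python3 - <<'E'
from h import *
env.read_camera("top");c=env.read_camera("wrist");cv2.imwrite("pics/w7.png",c["image"][:,:,::-1])
print(env.get_state()['tcp_pos'])
E
```

```text
clock: 25.25
tcp_pos: [0.635, -0.1585, 0.0595]
orientation: [-0.001, 0.707, 0.707, -0.0]
wrist_force: [-0.2, -0.2, -0.2]
finger_gap: 0.0228
grip_force: 29.7
[ 0.63650002 -0.15918     0.06157218]
```

View pics/w7.png

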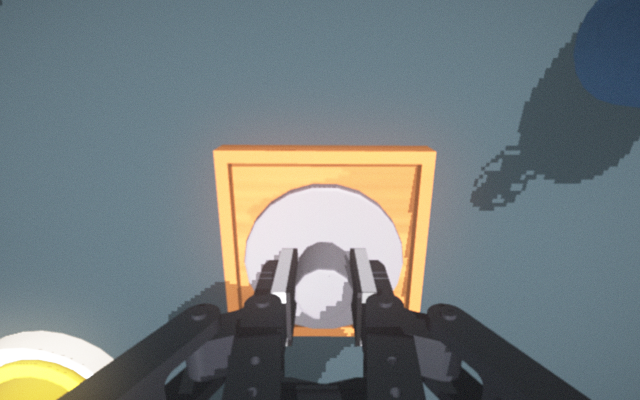

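Disc (245–404) is centred in the tray (215–436). Lowering.

```bash
echo '[{"d": [0,0,0.005]},{"d": [0,0,0.010]},{"d": [0,0,0.014]},{"d": [0,0,0.017]},{"d": [0,0,0.017]}]' > rows.txt && python3 nudge.py rows.txt| egrep "tcp|wrist"; for i in 1 2 3; do echo '[{"d": [0.0,0,0.001]},{"d": [0,0,0.001]}]' > rows.txt && python3 nudge.py rows.txt | egrep "tcp|wrist"; done
```

```text
tcp_pos: [0.6356, -0.1593, 0.043]
wrist_force: [0.2, -0.7, -1.0]
tcp_pos: [0.6358, -0.1594, 0.0426]
wrist_force: [-0.9, -0.1, 2.0]
tcp_pos: [0.6358, -0.1594, 0.0426]
wrist_force: [-3.6, 1.3, 7.4]
tcp_pos: [0.6358, -0.1593, 0.0426]
wrist_force: [-3.8, 1.2, 12.2]
```

```bash
echo '[{"d": [0,0,-0.002]},{"d": [0,0,-0.002]}]' > rows.txt && python3 nudge.py rows.txt | grep wrist; echo '[{},{},{}]' > rows.txt && python3 nudge.py rows.txt 0.06|grep gap; echo '[{"d": [0,0,-0.04]},{"d": [0,0,-0.09]},{"d": [0,0,-0.15]},{"d": [0.05,-0.04,-0.2]},{"d": [0.1,-0.08,-0.2]},{"d": [0.15,-0.11,-0.2]},{"d": [0.2,-0.14,-0.2]},{"d": [0.2,-0.14,-0.2]}]' > rows.txt && python3 nudge.py rows.txt
python3 - <<'E'
from h import *
a=env.read_camera("top")["image"][100:310,170:450,::-1];b=env.read_camera("scene")["image"][100:300,100:420,::-1]
cv2.imwrite("pics/f8.png",np.vstack([cv2.resize(a,(400,300)),cv2.resize(b,(400,250))]))
E
```

```text
wrist_force: [-1.0, 0.4, 3.3]
finger_gap: 0.0597
clock: 28.35
tcp_pos: [0.4933, 0.0434, 0.2428]
orientation: [-0.0, 0.706, 0.709, 0.0]
wrist_force: [1.0, -0.2, 0.4]
finger_gap: 0.0601
grip_force: 0.0
```

View pics/f8.png

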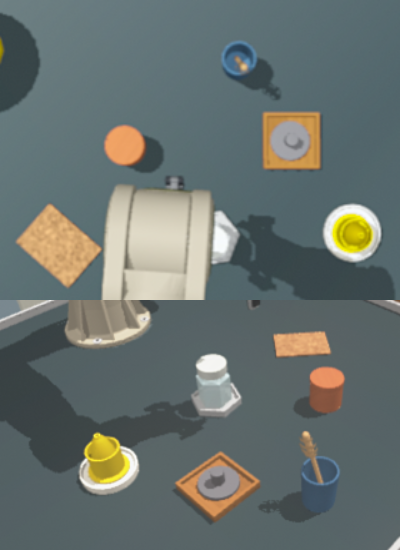

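Everything is upright in its own rest, the mat is empty, and the tin and cup are unmoved. Handing in.

```bash
python3 -c "
from workcell import env
print(env.hand_in())"
```

```text
the job is handed in; nothing more can be done
None
```

The job is handed in at about 28 s of the 106 s: the last pictures show the jar upright in the chrome stand, the squeezer in the saucer, the lid knob up in the tray, the mat empty, and the tin and cup where they were; hand-in returned no verdict.

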